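# Load a plate into the inspection nest and clamp it

### The arm

A 6-joint arm with a two-finger parallel gripper is mounted at the origin on the work surface. World frame = base frame: x ahead of the robot, y to its left, z up, the work surface at z = 0. Lengths are in m, angles in rad, forces in N, time in s.
With the tool pointing down it reaches from about 0.35 to 0.85 m from the base axis. Payload 8.1 kg.
Tool frame: the origin (TCP) lies at the very end of the fingers, on their centre line; the grasp point (between the pads) lies 19 mm behind it; z points along the fingers, y is the line along which they close (so a half turn about z gives the same grasp; the last joint's range is limited). The gripper opens to 93 mm and grips with 3 to 60 N. Pads are 15 mm wide; open, the fingers measure 128 mm over their backs; the gripper's body (75 mm by 188 mm) begins 65 mm behind the grasp point.
Start: joints at [1.246, 0.13, 1.488, -0, 1.523, -0.085], TCP at [0.142, 0.583, 0.219] pointing down, gripper open.
Joint ranges: [-2.96, 2.96], [-0.89, 2.26], [0.02, 2.5], [-1.34, 4.48], [0, 2.73], [-2.66, 2.66]. Speed limits (rad/s): [2.39, 2.39, 2.79, 3.14, 3.14, 3.14].

### API

Orientations are given as a rotation vector (axis times angle).
In Python, from plant import read_state, eyes, workorder gives the robot as it stands. The module is installed in compiled form; this text tells all that it offers.
- The arm moves only by the tool play_rows, never from a script. Its argument "targets" is one flat list of numbers, 4 for each row, row after row: the shift along the tool's x, y, z in cm, then the turn about the tool's z in degrees. In form: [dx, dy, dz, roll, dx, dy, dz, roll, ...]. A call has 1 to 8 rows; each row is the pose to reach, as a shift and turn from the pose commanded when the call began, along the tool's axes at that moment; what a row does not reach only later rows make up. A row lasts 1/12 s, in which the tool goes at most 41.7 mm and 7.16 degrees, less where a joint would pass 70% of its speed; a pose out of reach is approached as far as the arm can. A call with a gripper value outside its range is refused whole. "grip" is the finger opening in cm, from 0 to 9.3, set as the call begins (left out, the last holds). The fingers move at their own pace and stop on an object; "grip_force" is the grip in N (left out, the last holds). Time passes only in rows, so rows that repeat a pose let the fingers close. It gives the time, the measured TCP pose, the force, the opening and the grip force at its end, in the units of the state.
- read_state(): the state, without advancing time (a new reading comes with each control period).
- eyes.read_camera(name): name is "scene" or "top"; returns a dict with "image" (400x640x3 uint8, red, green, blue), "vfov" (degrees; the focal length in pixels is half the picture's height over the tangent of half this angle, whatever the lens; pixels are square), "cx", "cy" (the principal point, pixels), "cam_to_world" (4x4, takes a point from camera to world coordinates). Camera axes: x right, y up, looking along -z (the intrinsics and any distortion apply to the point x, -y, -z); pixel columns grow to the right and rows downward; lengths in m; the calibration is good to about 2 mm. A picture is of the moment at which its call begins. There is no depth.
- workorder.close_job(): hands the job in; it is judged then, once.
The state is a dict: "t": time; "q": joint angles; "dq": joint speeds; "joint_torque": joint torques, N m; "tool_pos": TCP position; "orientation": TCP orientation; "force": force on the tool from outside, world axes, zero at the start; "wrist_torque": the same for the moment, N m; "opening": finger opening in m; "gripper_force": force on a finger pad.
Only numpy, scipy, OpenCV 4.12 (cv2) and the standard library are available. Lean on these libraries where they do the work, as an engineer would, in place of code of your own. Each camera call takes 0.05 s, during which the arm holds its last target. There are 200 camera calls.

### The job

Load the milled aluminium plate into the pocket of the inspection nest: slide it along the rail without lifting it off the nest, let its leading edge tip into the pocket first, and then get the tail down until the plate lies flat on the pocket floor. Then turn the clamp's T-handle clockwise until it goes firm and the jaw holds the plate tight against the rail; stop there without forcing it, and let go. Leave the other things on the bench where they are.

Things in the scene. Friction and masses are not known exactly. Their poses are not given: they have to be found in the camera images.
- nest: Steel inspection nest bolted to the bench, 196 x 245 mm, top face 25 mm above the bench. Origin on the bench under the pocket's centre. A rail runs along its whole +x side, the loading land lies on the pocket's -y side, the clamp on its -x side (from x = -135 to +61 mm, y = -176 to +69 mm).
- pocket (a point): Centre of the pocket's floor, axes as the nest's. The rectangular pocket is 89.6 mm along x, 101.6 mm along y and 8 mm deep (floor 17 mm above the bench). Its +x wall is the rail; beyond its +y edge is an end wall 18 mm wide, level with the top face.
- rail (a point): Middle of the rail's inner face, at its top edge: 37 mm above the bench, 12 mm above the land. The face is a straight plane along y at nest x = +44.8 mm for the nest's whole length; the rail is 16 mm thick.
- land_edge (a point): Middle of the edge where the land meets the pocket (nest x = 0, y = -50.8 mm), 25 mm above the bench. The land is flat, runs 125 mm from here towards -y, and is free of obstacles from the rail to nest x = -135 mm.
- plate: Milled aluminium plate, 88 (x) x 100 (y) x 20 mm thick, about 0.5 kg, too wide to grasp; bores on top are look only. Origin at the centre of its underside. Starts flat on the land, 2 to 28 mm off the rail, slightly askew, +y end towards the pocket. Seated, its origin is at the pocket point, its top 37 mm above the bench, play 1.6 mm each way.
- lead_edge (a point): Middle of the plate's lower leading edge (+y end, underside). As the plate's middle passes the land's edge this end tips down to the pocket floor.
- tail_edge (a point): Middle of the plate's lower tail edge (-y end, underside). When the leading edge tips in, the tail rises by up to about 9 mm, so push it 10 to 15 mm above the land, not at its foot. It drops when the leading edge is near the end wall; if it hangs, press it down.
- jaw: Steel jaw of the edge clamp, 32 mm wide (y), 9 mm high, underside 27 mm above the bench. Its origin is the nest's origin when fully back and moves along nest +x as it closes; its front face is 46.2 mm to -x of its origin, so 3 mm from a plate that lies against the rail when fully back.
- t_handle (a joint): T-handle angle (rad): 0 = jaw fully back, grows clockwise seen from above, end stop 2.4, starts at 0 to 0.4. A cam moves the jaw 2.5 mm per rad; it meets a plate lying against the rail at about 1.2, then stiff springs behind it make the handle firm: 0.2 N m of plain friction rises by about 0.23 N m per further rad (jaw force about 90 N per rad). Stays where left.
- t_bar (a point): Centre of the T-handle's cross bar, on its vertical axis (nest x = -100, y = 0 mm), 91 mm above the bench. Bar: level rod 10 mm thick, 80 mm long, 14 mm end balls, on an upright 10 mm shaft. The bar lies along this point's x and turns with the handle (along nest x at joint 0). Clamp block below: 63 x 54 mm, top 49 mm above the bench.
- tape_roll: Roll of yellow tape, 72 mm across, 18 mm high; bystander. Origin: centre of its underside.
- wipes_carton: White and green carton of wipes, 115 x 120 x 85 mm; bystander. Origin: centre of its underside.
- v_block: Steel V-block, 60 x 45 x 40 mm; bystander. Origin: centre of its underside.
Things that resemble listed ones, but are neither listed nor needed, are in the scene too. Several things have the shape of the plate; the one meant has the colours described above.

How it is judged:
On the way, in this order (a step that is already met when the one before it is completed fails the run):
1. the leading edge is down in the pocket while the tail is still up (z of lead_edge in the frame of pocket below 0.003 m and z of tail_edge in the frame of pocket above 0.006 m and y of lead_edge in the frame of pocket above 0 m), for 0.1 s.
2. the plate lies flat on the pocket floor (z of each of lead_edge, tail_edge in the frame of pocket below 0.0015 m and horizontal distance between plate and pocket below 0.003 m and angle between plate's own z axis and vertical below 0.025 rad and contact force between jaw and plate below 3 N), for 0.2 s.
3. the jaw clamps the plate (contact force between jaw and plate above 15 N), for 0.2 s.
At the end, for the whole second after the job is handed in: The plate lies flat on the pocket floor (both lower edges within 1.5 mm of it, centred within 3 mm, square within 0.03 rad), at rest, and the jaw presses on it with more than 15 N after the handle is let go (z of each of lead_edge, tail_edge in the frame of pocket below 0.0015 m and horizontal distance between plate and pocket below 0.003 m and angle between plate's own z axis and vertical below 0.025 rad and angle between the y axis of plate and the y axis of nest, either way round below 0.03 rad and contact force between jaw and plate above 15 N and linear speed of plate below 0.01 m/s); the robot touches nothing.
It fails at once if the plate is lifted off the nest (underside centre more than 20 mm above the land) (z of plate in the frame of nest above 0.045 m).
It fails at once if the clamp is forced (jaw force over 100 N) (contact force between jaw and plate above 100 N).
It fails at once if a bystander is moved more than 20 mm (distance of any of tape_roll, wipes_carton, v_block from where it was at the start of the episode above 0.02 m).
It also fails if it takes over 69 s, if anything falls off the work surface, if the arm or the gripper's body presses on something with over 40 N, if the wrist force passes 120 N, or if a joint passes its speed limit or range.

## Working session

There is one attempt and no reset: what is moved stays moved. The work goes in short steps, Python scripts to look and compute and a tool call to move; the robot and the scene stay as the last step left them, time stands still between calls to the robot, and variables do not carry over. Pictures are saved under pics/ and viewed, at most 10 in all, crops included, and the job is handed in when it is done.

Besides the shell and the picture viewer there is one more tool, called by a JSON object that holds its "api" and its "payload", one argument or row to a line. play_rows: Moves the arm, as the interface text tells. Its arguments: {"type":"object","properties":{"targets":{"type":"array"},"grip":{"type":"number"},"grip_force":{"type":"number"}},"required":["targets"]}

```bash
mkdir -p pics; ls; python3 - <<'E'
from plant import read_state, eyes
import cv2,numpy as np
for n in("scene","top"):
    c=eyes.read_camera(n); cv2.imwrite(f"pics/{n}0.png",c["image"][:,:,::-1])
    print(n,{k:(v if k!="image" else v.shape) for k,v in c.items()})
s=read_state();print(s)
E
```

```text
pics
scene {'image': (400, 640, 3), 'vfov': 47.42873720219754, 'cx': 320.9547895103063, 'cy': 204.43830550709762, 'cam_to_world': array([[-0.54470137, -0.46137238,  0.70031132,  1.41391285],
       [ 0.83862307, -0.30308202,  0.4526065 ,  0.55347552],
       [ 0.00343163,  0.83383261,  0.55200671,  0.77358506],
       [ 0.        ,  0.        ,  0.        ,  1.        ]])}
top {'image': (400, 640, 3), 'vfov': 53.827482204127975, 'cx': 320.9514050896812, 'cy': 200.4140606241659, 'cam_to_world': array([[-1.14122519e-02,  9.88468504e-01, -1.50995949e-01,
         3.33198061e-01],
       [-9.99921269e-01, -1.04933977e-02,  6.88071603e-03,
        -2.49650240e-04],
       [ 5.21691053e-03,  1.51062585e-01,  9.88510435e-01,
         1.40553743e+00],
       [ 0.00000000e+00,  0.00000000e+00,  0.00000000e+00,
         1.00000000e+00]])}
{'t': 0.1, 'q': array([ 1.24559783e+00,  1.31102913e-01,  1.48915357e+00,  3.28728386e-06,
        1.52300901e+00, -8.54086856e-02]), 'dq': array([-0.00213898, -0.00102295, -0.00060271, -0.00065332, -0.00227248,
       -0.00040251]), 'joint_torque': array([ 9.46767723e-04, -5.61332595e+01, -4.93098092e+01,  7.70284468e-02,
        2.88082362e-02, -1.59574472e-05]), 'tool_pos': array([0.14231718, 0.58235056, 0.21769127]), 'orientation': array([-3.75718156e-01, -3.11869697e+00,  2.57116395e-03]), 'force': array([-0.07406767,  0.23955683, -0.55141212]), 'wrist_torque': array([-0.0209548 , -0.00608699,  0.0337769 ]), 'gripper_force': 0.0, 'opening': 0.09306806272133057}
```

View pics/scene0.png

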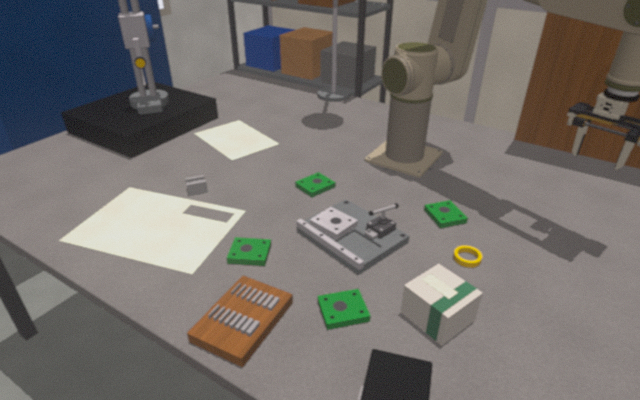

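View pics/top0.png

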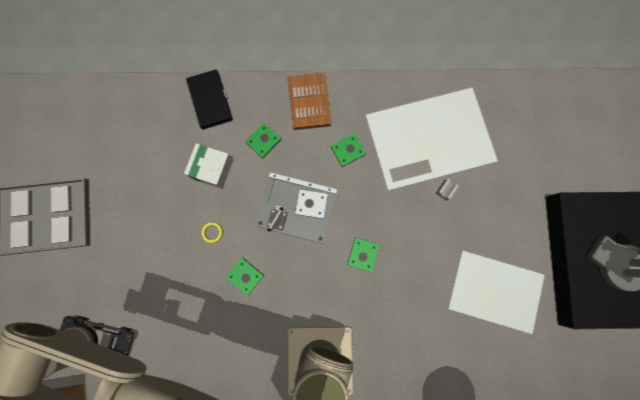

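The pictures show the silver plate at top (311,204), lying on the land of the grey nest, whose rail runs from (271,176) to (336,190). The pocket and T-handle, at (277,216), are to its left. Things that could be taken for the plate are the four green plates at (263,140), (348,150), (363,254) and (244,276). I choose the silver one at (311,204) and check it in a close crop.

```bash
cat > h.py <<'E'
from plant import read_state, eyes
import cv2,numpy as np
def cam(n): return eyes.read_camera(n)
def ray(c,u,v):
    f=200/np.tan(np.radians(c["vfov"])/2); M=c["cam_to_world"]
    return M[:3,3],M[:3,:3]@np.array([(u-c["cx"])/f,-(v-c["cy"])/f,-1])
def onz(c,u,v,z):
    o,d=ray(c,u,v); return o+d*(z-o[2])/d[2]
def proj(c,p):
    f=200/np.tan(np.radians(c["vfov"])/2); M=c["cam_to_world"]
    q=M[:3,:3].T@(np.asarray(p)-M[:3,3]); return np.array([c["cx"]-f*q[0]/q[2],c["cy"]+f*q[1]/q[2]])
def crop(c,x0,y0,w,h,s,name):
    cv2.imwrite("pics/"+name,cv2.resize(c["image"][y0:y0+h,x0:x0+w,::-1],None,fx=s,fy=s,interpolation=cv2.INTER_CUBIC))
E
python3 - <<'E'
from h import *
c=cam("top"); crop(c,250,165,98,84,7,"topc.png")
c=cam("scene"); crop(c,290,190,125,85,6,"scc.png")
E
```

```text
(no output)
```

View pics/topc.png

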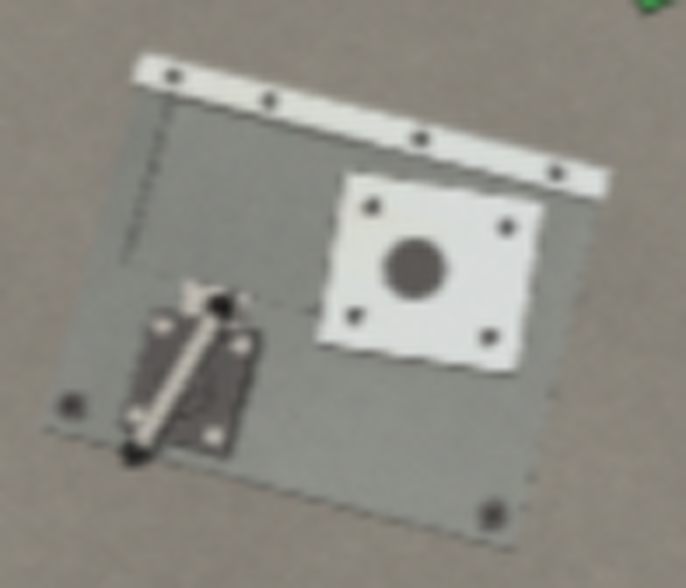

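View pics/scc.png

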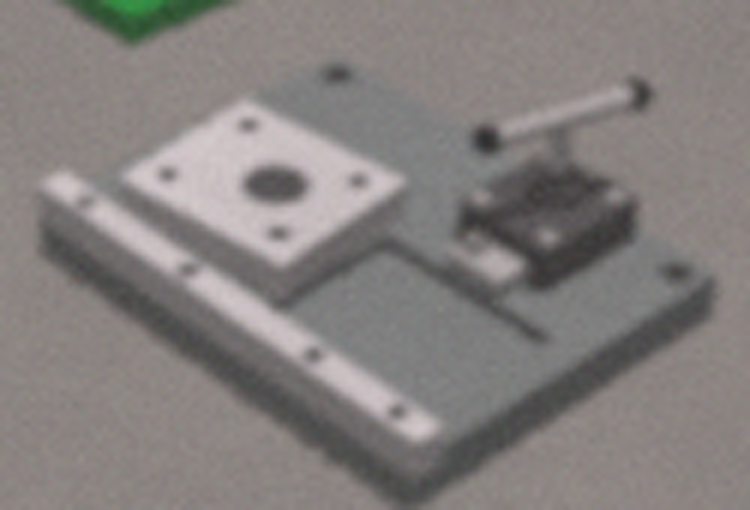

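```bash
cat > m.py <<'E'
from h import *
def up(u,v,x0,y0,s): return x0+(u+.5)/s-.5,y0+(v+.5)/s-.5
def fit(P,Q): # nest->world 2D
    P=np.array(P);Q=np.array(Q);a=P-P.mean(0);b=Q-Q.mean(0)
    th=np.arctan2((a[:,0]*b[:,1]-a[:,1]*b[:,0]).sum(),(a*b).sum())
    R=np.array([[np.cos(th),-np.sin(th)],[np.sin(th),np.cos(th)]]);t=Q.mean(0)-R@P.mean(0)
    return th,R,t,(P@R.T+t-Q)
E
python3 - <<'E'
from m import *
for n,pts,pl,tb,a in (("top",[(135,53,61,69,37),(612,170,61,-176,37),(607,199,44.8,-176,37),(132,80,44.8,69,37),(45,430,-135,69,25),(515,548,-135,-176,25)],
      [(348,172),(545,205),(518,372),(318,340)],[(222,305),(135,453)],(250,165,7)),
    ("scene",[(40,183,61,-176,37),(418,442,61,69,37),(440,430,44.8,69,37),(66,172,44.8,-176,37),(714,284,-135,69,25)],
      [(282,268),(122,178),(243,99),(407,182)],[(487,139),(640,93)],(290,190,6))):
    c=cam(n); W=lambda u,v,z: onz(c,*up(u,v,*a),z)[:2]*1000
    th,R,t,e=fit([p[2:4] for p in pts],[W(p[0],p[1],p[4]/1000) for p in pts])
    print(n,"nest",th,t,"res",e.round(1).tolist())
    P=np.array([W(*p,.045) for p in pl]); print("plate corners nest",((P-t)@R).round(1).tolist(),"ctr",((P.mean(0)-t)@R))
    B=np.array([W(*p,.091) for p in tb]); Bn=(B-t)@R; d=Bn[0]-Bn[1]; print("bar nest",Bn.round(1).tolist(),Bn.mean(0),np.linalg.norm(d),"joint",-np.arctan2(d[1],d[0]))
print(read_state()["t"])
E
```

```text
top nest -0.25523699396572813 [569.34652126 119.56704508] res [[0.1, -3.1], [1.0, 0.8], [0.2, 2.1], [-1.7, -0.4], [0.4, 1.5], [0.0, -0.9]]
plate corners nest [[25.6, -48.9], [33.3, -148.7], [-51.5, -155.7], [-60.0, -55.6]] ctr [ -13.1536845  -102.19983407]
bar nest [[-59.5, -10.6], [-138.3, 11.4]] [-98.87330497   0.37028113] 81.80365250825048 joint 0.2720595789405656
scene nest -0.279172403279119 [573.87819092 120.68082359] res [[0.6, -0.3], [4.5, -0.2], [0.4, 0.3], [-1.1, -0.9], [-4.4, 1.1]]
plate corners nest [[26.5, -47.0], [36.1, -145.4], [-50.0, -157.8], [-61.2, -57.5]] ctr [ -12.13834105 -101.91955331]
bar nest [[-63.7, -13.2], [-142.7, 6.5]] [-103.21652522   -3.33889781] 81.47155793678635 joint 0.2437781685637837
0.3
```

```bash
cat > rail.py <<'E'
from m import *
def railfit():
    g=[];c=None
    for i in range(3): c=cam("top"); g.append(cv2.cvtColor(c["image"],cv2.COLOR_RGB2GRAY).astype(float))
    g=np.mean(g,0); pts=[]
    for u in range(273,333):
        vc=int(round(175.0+(u-271)*0.2435+0.3)); p=g[vc-6:vc+4,u]; k=p[3:9].argmax()+3; 
        w=np.clip(p[k-3:k+4]-125,0,None); pts.append(onz(c,u,(w*np.arange(vc-6+k-3,vc-6+k-3+len(w))).sum()/w.sum(),.037)[:2]*1000)
    vx,vy,x,y=cv2.fitLine(np.float32(pts),cv2.DIST_HUBER,0,.01,.01).ravel()
    r=(np.array(pts)-[x,y])@np.array([-vy,vx]); return vx,vy,x,y,r.std(),c,g
if __name__=="__main__":
    vx,vy,x,y,s,c,g=railfit(); print("yaw",-np.arctan2(vx*np.sign(vy),abs(vy)),x,y,s)
    th,R,t=-np.arctan2(vx*np.sign(vy),abs(vy)),None,None
    R=np.array([[np.cos(th),-np.sin(th)],[np.sin(th),np.cos(th)]]); print("centreline of rail in nest-rot x", R.T@[x,y])
    print("guess t rot",R.T@[569.35,119.57], R.T@[573.9,120.7])
E
python3 rail.py
```

```text
yaw -0.26398465 607.7546 55.350594 1.2325124317518625
centreline of rail in nest-rot x [572.2582  212.01407]
guess t rot [518.42724645 263.98790651] [522.52477514 266.26598899]
```

```bash
cat > go.py <<'E'
from h import *
from scipy.spatial.transform import Rotation as Ro
TH=-0.264; RN=np.array([[np.cos(TH),-np.sin(TH)],[np.sin(TH),np.cos(TH)]]); T0=RN@[519.6,264.6]
def where():
    s=read_state(); A=Ro.from_rotvec(s["orientation"]).as_matrix(); p=s["tool_pos"]*1000
    n=RN.T@(p[:2]-T0); return s,A,p,n
def rep():
    s,A,p,n=where(); ax=RN.T@A[:2,0]; F=RN.T@s["force"][:2]
    print("t %.2f nest %s z %.1f toolx in nest %s tilt %.3f F nest %s Fz %.1f tq %s open %.1f gf %.1f q6 %.2f"%(s["t"],n.round(1),p[2],ax.round(3),np.hypot(*A[:2,2]),F.round(1),s["force"][2],s["wrist_torque"].round(2),s["opening"]*1000,s["gripper_force"],s["q"][5]))
def to(x,y,z,yaw): # yaw: angle of tool x in nest frame, deg
    s,A,p,n=where(); w=RN@[x,y]+T0; d=A.T@(np.array([w[0],w[1],z])-p)/10
    ax=RN.T@A[:2,0]; cur=np.degrees(np.arctan2(ax[1],ax[0])); roll=-((yaw-cur+180)%360-180)
    print("to",(x,y,z,yaw),"-> cm",d.round(2),"roll deg %.1f"%roll)
E
python3 - <<'E'
from go import *
rep()
for yaw in(0,180): to(-85,-105,150,yaw)
print(RN@[-85,-105]+T0)
for yaw in(90,-90): to(0,-165,150,yaw)
print(RN@[0,0]+T0)
E
```

```text
t 0.45 nest [-534.2  335.2] z 218.6 toolx in nest [-1.    -0.024] tilt 0.000 F nest [-0.7 -0.6] Fz 0.6 tq [0.02 0.03 0.02] open 92.9 gf 0.0 q6 -0.09
to (-85, -105, 150, 0) -> cm [-43.84 -45.09   6.86] roll deg -178.6
to (-85, -105, 150, 180) -> cm [-43.84 -45.09   6.86] roll deg 1.4
[461.18948648  40.66420494]
to (0, -165, 150, 90) -> cm [-52.19 -51.29   6.86] roll deg 91.4
to (0, -165, 150, -90) -> cm [-52.19 -51.29   6.86] roll deg -88.6
[570.64369503 119.84612353]
```

{"api": "play_rows", "payload": {
  "targets": [-2.7,-2.8,0,1.4,-5.4,-5.6,0,1.4,-8.1,-8.4,0,1.4,-10.8,-11.2,0,1.4,-13.5,-14,0,1.4,-16.2,-16.8,0,1.4,-18.9,-19.6,0,1.4,-21.6,-22.4,0,1.4],
  "grip": 4.5
}}

```text
t: 1.12
tool_pos: [0.2996, 0.3124, 0.2188]
orientation: [0.413, 3.114, 0.001]
force: [1.4, 0.2, -0.5]
opening: 0.0463
gripper_force: 0.0
```

{"api": "play_rows", "payload": {
  "targets": [-2.7,-2.8,0,0,-5.4,-5.6,0,0,-8.1,-8.4,0,0,-10.8,-11.2,0,0,-13.5,-14,0,0,-16.2,-16.8,0,0,-18.9,-19.6,0,0,-21.6,-22.2,0,0]
}}

```text
t: 1.78
tool_pos: [0.4503, 0.0411, 0.219]
orientation: [0.414, 3.113, 0.0]
force: [-0.3, 1.2, -0.7]
opening: 0.0452
gripper_force: 0.0
```

```bash
python3 -c "
from go import *
rep(); to(-80,-108,36,180)"
```

```text
t 1.78 nest [ -95.6 -107.5] z 219.0 toolx in nest [-1.     0.001] tilt 0.001 F nest [-0.6  1. ] Fz -0.7 tq [ 0.02 -0.03  0.08] open 45.2 gf 0.0 q6 -1.33
to (-80, -108, 36, 180) -> cm [-1.55 -0.06 18.31] roll deg -0.0
```

{"api": "play_rows", "payload": {
  "targets": [-0.3,0,3.5,0,-0.5,0,7,0,-0.8,0,10.5,0,-1,0,14,0,-1,0,16.5,0,-1,0,18.3,0,-1,0,18.3,0,-1,0,18.3,0]
}}

```text
t: 2.45
tool_pos: [0.4583, 0.0406, 0.0351]
orientation: [-0.414, -3.112, 0.0]
force: [-0.6, 0.5, 0.4]
opening: 0.0451
gripper_force: 0.0
```

```bash
python3 -c "
from go import *
rep(); to(-50.7,-108,36,180)
c=cam('top');crop(c,240,155,118,104,6,'t1.png')"
```

```text
t 2.45 nest [ -87.7 -105.8] z 35.1 toolx in nest [-1.  0.] tilt 0.002 F nest [-0.8  0.3] Fz 0.4 tq [-0.02 -0.03  0.02] open 45.1 gf 0.0 q6 -1.33
to (-50.7, -108, 36, 180) -> cm [-3.7  -0.22 -0.1 ] roll deg -0.0
```

View pics/t1.png

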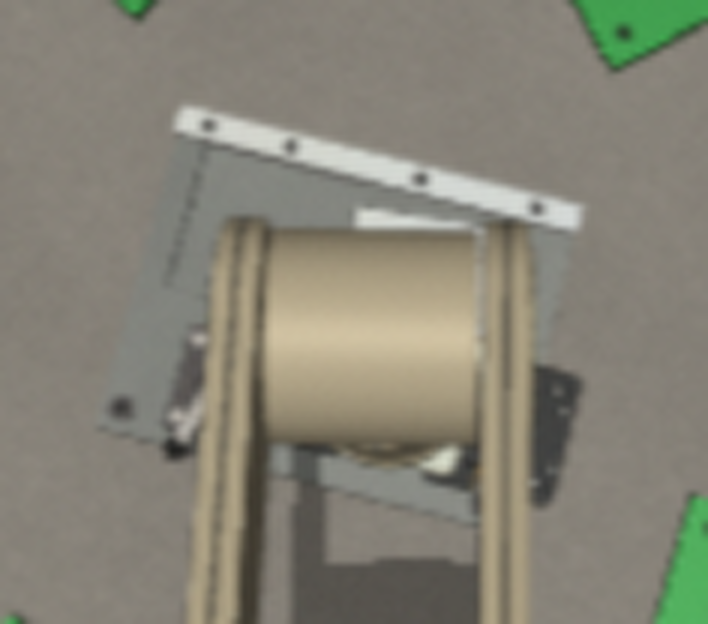

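The arm hides most of the plate, but the gripper stands clear on its -x side, and the rail at (380,165) is still free. I push it towards the rail.

{"api": "play_rows", "payload": {
  "targets": [-0.8,0,0,0,-1.6,0,0,0,-2,0,0,0,-2.3,0,0,0,-2.6,0,0,0,-2.9,0,0,0,-3.2,0,0,0,-3.3,0,0,0]
}}

```text
t: 3.17
tool_pos: [0.4913, 0.0318, 0.0356]
orientation: [-0.414, -3.114, 0.0]
force: [-3.5, 0.3, 3.0]
opening: 0.045
gripper_force: 1.6
```

```bash
python3 -c "
from go import *
rep()"
```

```text
t 3.17 nest [ -53.6 -105.7] z 35.6 toolx in nest [-1.  0.] tilt 0.000 F nest [-3.4 -0.6] Fz 3.0 tq [ 0.15  0.53 -0.01] open 45.0 gf 1.6 q6 -1.35
```

{"api": "play_rows", "payload": {
  "targets": [-0.1,0,0,0,-0.2,0,0,0,-0.3,0,0,0,-0.3,0,0,0]
}}

```text
t: 3.5
tool_pos: [0.4921, 0.0316, 0.0352]
orientation: [-0.413, -3.11, -0.0]
force: [-10.4, 2.6, 8.1]
opening: 0.0451
gripper_force: 5.6
```

```bash
python3 -c "
from go import *
rep()"
```

```text
t 3.50 nest [ -52.8 -105.6] z 35.2 toolx in nest [-1.  0.] tilt 0.004 F nest [-10.7  -0.2] Fz 8.1 tq [0.41 1.85 0.08] open 45.1 gf 5.6 q6 -1.35
```

{"api": "play_rows", "payload": {
  "targets": [0.5,0,0,0,1,0,-2,0,1,0,-5,0,1,0,-8,0,1,0,-9,0],
  "grip": 4.0
}}

```text
t: 3.92
tool_pos: [0.4871, 0.0337, 0.1305]
orientation: [0.413, 3.107, 0.001]
force: [2.0, -0.0, 0.7]
opening: 0.0399
gripper_force: 0.0
```

```bash
python3 -c "
from go import *
rep(); to(-4,-180,125,90)"
```

```text
t 3.92 nest [ -58.2 -105. ] z 130.5 toolx in nest [-1.  0.] tilt 0.007 F nest [1.9 0.5] Fz 0.7 tq [-0.03 -0.04  0.  ] open 39.9 gf 0.0 q6 -1.34
to (-4, -180, 125, 90) -> cm [-5.41 -7.5   0.57] roll deg 90.0
```

{"api": "play_rows", "payload": {
  "targets": [-0.7,-1,0,7,-1.4,-2,0,14,-2.1,-3,0,21,-2.8,-4,0,28,-3.5,-5,0,35,-4.2,-6,0,42,-5,-7,0,49,-5.4,-7.5,0,56]
}}

```text
t: 4.58
tool_pos: [0.5174, -0.0541, 0.1253]
orientation: [1.835, 2.548, -0.0]
force: [1.0, 0.5, 0.4]
opening: 0.0404
gripper_force: 0.0
```

{"api": "play_rows", "payload": {
  "targets": [0,0,0,7,0,0,0,14,0,0,0,21,0,0,0,28,0,0,0,34,0,0,0,34,0,0,0,34,0,0,0,34]
}}

```text
t: 5.25
tool_pos: [0.5169, -0.0527, 0.1254]
orientation: [2.491, 1.914, -0.0]
force: [0.1, -0.5, 0.4]
opening: 0.0401
gripper_force: 0.0
```

```bash
python3 -c "
from go import *
rep(); to(-4,-175,37,90)
c=cam('scene');crop(c,260,165,190,130,4,'s2.png')
c=cam('top');crop(c,240,155,118,104,6,'t2.png')"
```

```text
t 5.25 nest [  -6.8 -180.6] z 125.4 toolx in nest [-0.003  1.   ] tilt 0.000 F nest [ 0.2 -0.5] Fz 0.4 tq [-0.07  0.12  0.01] open 40.1 gf 0.0 q6 0.06
to (-4, -175, 37, 90) -> cm [0.56 0.29 8.84] roll deg 0.2
```

View pics/s2.png

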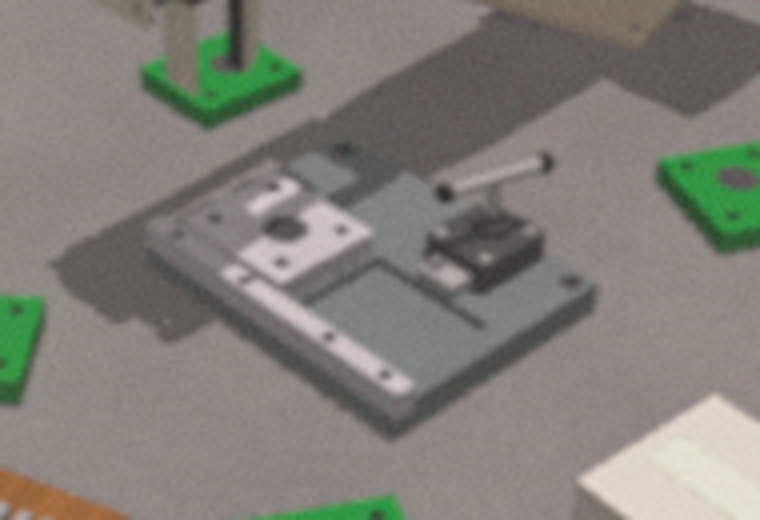

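The plate now lies square against the rail, with its leading edge at the land edge near (310,300). Next I descend behind the tail.

{"api": "play_rows", "payload": {
  "targets": [0,0,3,0,0,0,6,0,0,0,8,0,0,0,8.8,0,0,0,8.8,0]
}}

```text
t: 5.77
tool_pos: [0.5149, -0.0523, 0.0353]
orientation: [-2.491, -1.909, 0.005]
force: [0.6, -0.6, 0.8]
opening: 0.0397
gripper_force: 0.0
```

{"api": "play_rows", "payload": {
  "targets": [0.5,0,0,0,0.9,0,0,0,1.2,0,0,0,1.5,0,0,0,1.8,0,0,0,2.1,0,0,0,2.4,0,0,0,2.7,0,0,0]
}}

```text
t: 6.43
tool_pos: [0.5243, -0.0266, 0.038]
orientation: [2.494, 1.909, 0.0]
force: [0.3, -2.9, 2.1]
opening: 0.0398
gripper_force: 1.6
```

```bash
python3 -c "
from go import *
rep()"
```

```text
t 6.43 nest [  -6.5 -153.5] z 38.0 toolx in nest [0. 1.] tilt 0.001 F nest [ 1.1 -2.7] Fz 2.1 tq [-0.69  0.19  0.01] open 39.8 gf 1.6 q6 0.12
```

{"api": "play_rows", "payload": {
  "targets": [0.4,0.02,0,0,0.8,0.04,0,0,1.2,0.06,0,0,1.6,0.08,0,0,2.0,0.1,0,0,2.4,0.12,0,0,2.8,0.14,0,0,3.2,0.16,0,0]
}}

```text
t: 7.1
tool_pos: [0.5335, 0.0042, 0.0374]
orientation: [-2.494, -1.909, 0.001]
force: [-3.3, -3.8, 1.6]
opening: 0.0399
gripper_force: 2.1
```

```bash
python3 -c "
from go import *
rep()"
```

```text
t 7.10 nest [  -5.6 -121.3] z 37.4 toolx in nest [0. 1.] tilt 0.001 F nest [-2.2 -4.5] Fz 1.6 tq [-0.67  0.64  0.07] open 39.9 gf 2.1 q6 0.18
```

{"api": "play_rows", "payload": {
  "targets": [0.3,0.02,0,0,0.6,0.04,0,0,0.9,0.06,0,0,1.2,0.07,0,0,1.5,0.08,0,0,1.8,0.09,0,0,2.1,0.1,0,0,2.4,0.11,0,0]
}}

```text
t: 7.77
tool_pos: [0.5418, 0.0271, 0.038]
orientation: [2.494, 1.909, 0.002]
force: [-0.9, -2.2, 2.6]
opening: 0.0397
gripper_force: 1.3
```

```bash
python3 -c "
from go import *
rep(); c=cam('scene');crop(c,280,180,140,100,5,'s3.png')"
```

```text
t 7.77 nest [ -3.6 -97.1] z 38.0 toolx in nest [0. 1.] tilt 0.001 F nest [-0.3 -2.3] Fz 2.6 tq [-0.47  0.23  0.05] open 39.7 gf 1.3 q6 0.22
```

View pics/s3.png

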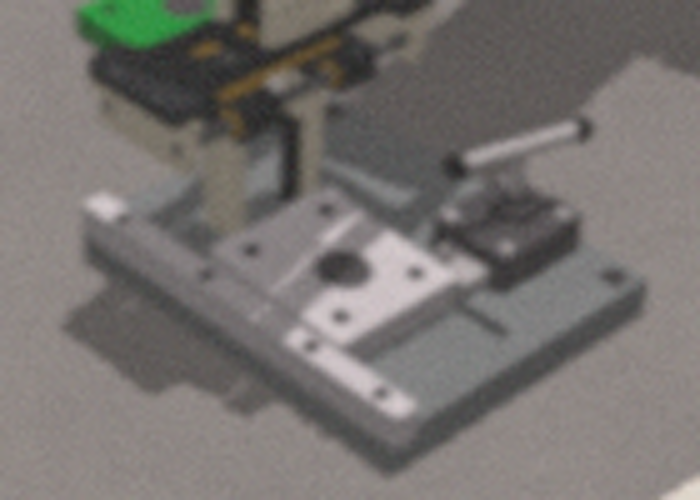

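The plate lies along the rail about 60% of the way into the pocket. It looks tipped, with the leading edge at (400,330), and the fingers are behind the tail.

{"api": "play_rows", "payload": {
  "targets": [0.3,0.02,0,0,0.6,0.03,0,0,0.9,0.04,0,0,1.2,0.05,0,0,1.5,0.06,0,0,1.8,0.07,0,0,2.1,0.08,0,0,2.4,0.1,0,0]
}}

```text
t: 8.48
tool_pos: [0.5484, 0.05, 0.0375]
orientation: [-2.495, -1.909, 0.0]
force: [-1.4, -1.3, -1.5]
opening: 0.0398
gripper_force: 0.9
```

```bash
python3 -c "
from go import *
rep()"
```

```text
t 8.48 nest [ -3.2 -73.3] z 37.5 toolx in nest [0. 1.] tilt 0.000 F nest [-1.  -1.6] Fz -1.5 tq [-0.4   0.29  0.03] open 39.8 gf 0.9 q6 0.26
```

{"api": "play_rows", "payload": {
  "targets": [0.15,0,0,0,0.3,0,0,0,0.45,0,0,0,0.6,0,0,0,0.7,0,0,0,0.8,0,0,0,0.8,0,0,0]
}}

```text
t: 9.07
tool_pos: [0.5506, 0.0576, 0.0377]
orientation: [2.495, 1.91, 0.0]
force: [-0.9, -1.5, -1.0]
opening: 0.04
gripper_force: 0.4
```

```bash
python3 -c "
from go import *
rep()"
```

```text
t 9.07 nest [ -3.1 -65.4] z 37.7 toolx in nest [0. 1.] tilt 0.000 F nest [-0.4 -1.6] Fz -1.0 tq [-0.23  0.18  0.  ] open 40.0 gf 0.4 q6 0.28
```

{"api": "play_rows", "payload": {
  "targets": [0.1,0,0,0,0.2,0,0,0,0.3,0,0,0,0.4,0,0,0,0.4,0,0,0]
}}

```text
t: 9.48
tool_pos: [0.5516, 0.0614, 0.0377]
orientation: [-2.495, -1.91, -0.0]
force: [-1.0, -0.0, -0.7]
opening: 0.04
gripper_force: 0.5
```

```bash
python3 -c "
from go import *
rep()"
```

```text
t 9.48 nest [ -3.1 -61.4] z 37.7 toolx in nest [0. 1.] tilt 0.000 F nest [-0.9 -0.3] Fz -0.7 tq [-0.32  0.14 -0.02] open 40.0 gf 0.5 q6 0.28
```

{"api": "play_rows", "payload": {
  "targets": [0.1,0,0,0,0.2,0,0,0,0.2,0,0,0]
}}

```text
t: 9.73
tool_pos: [0.5522, 0.0634, 0.0377]
orientation: [-2.495, -1.909, -0.001]
force: [-0.1, 0.4, 0.2]
opening: 0.0399
gripper_force: 0.0
```

```bash
python3 -c "
from go import *
rep()"
```

```text
t 9.73 nest [ -3.1 -59.3] z 37.7 toolx in nest [0. 1.] tilt 0.000 F nest [-0.2  0.4] Fz 0.2 tq [-0.12  0.08 -0.  ] open 39.9 gf 0.0 q6 0.29
```

{"api": "play_rows", "payload": {
  "targets": [-0.5,0,0,0,-0.8,0,-2,0,-0.8,0,-5,0,-2,0,-8,0,-5,0,-8,0,-8,0,-8,0,-11,0,-8,0,-12,0,-8,0],
  "grip": 0.0
}}

```text
t: 10.4
tool_pos: [0.5201, -0.0558, 0.1182]
orientation: [2.495, 1.907, -0.0]
force: [0.9, 0.0, 0.7]
opening: 0.0007
gripper_force: 0.0
```

```bash
python3 -c "
from go import *
rep(); c=cam('scene');a=cv2.resize(c['image'][190:275,300:420,::-1],None,fx=6,fy=6,interpolation=cv2.INTER_CUBIC)[:300]
c=cam('top');b=cv2.resize(c['image'][165:215,240:360,::-1],None,fx=6,fy=6,interpolation=cv2.INTER_CUBIC)[:300]
cv2.imwrite('pics/s4.png',np.vstack([a,b]))"
```

```text
t 10.40 nest [  -2.9 -182.8] z 118.2 toolx in nest [0.002 1.   ] tilt 0.001 F nest [0.9 0.3] Fz 0.7 tq [-0.06  0.09 -0.01] open 0.7 gf 0.0 q6 0.06
```

View pics/s4.png

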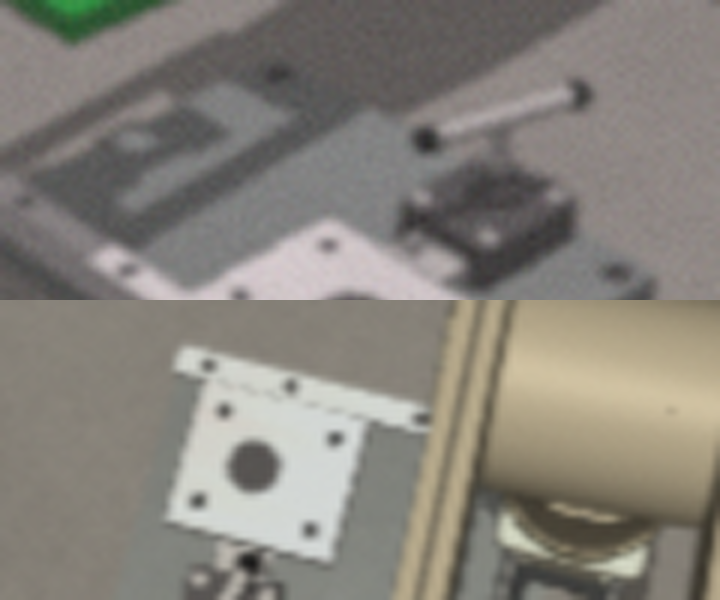

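The plate is in the pocket against the rail: its top-view corners are at about (207,378), (367,420), (332,562) and (165,520). I press lightly on the tail to make sure it is flat, using the contact height as the check.

{"api": "play_rows", "payload": {
  "targets": [3.5,0.1,0,0,7,0.2,0,0,10.5,0.3,1,0,13,0.3,3,0,14.7,0.3,5,0,14.7,0.3,6.4,0,14.7,0.3,6.8,0,14.7,0.3,6.8,0]
}}

```text
t: 11.17
tool_pos: [0.5606, 0.0897, 0.0479]
orientation: [-2.492, -1.91, 0.004]
force: [-0.4, -0.6, 0.4]
opening: 0.0005
gripper_force: 0.0
```

```bash
python3 -c "
from go import *
rep()"
```

```text
t 11.17 nest [ -1.8 -31.8] z 47.9 toolx in nest [-0.001  1.   ] tilt 0.003 F nest [-0.3 -0.7] Fz 0.4 tq [-0.11  0.1   0.03] open 0.5 gf 0.0 q6 0.33
```

{"api": "play_rows", "payload": {
  "targets": [0,0,0.3,0,0,0,0.6,0,0,0,0.8,0,0,0,0.9,0,0,0,0.9,0]
}}

```text
t: 11.58
tool_pos: [0.5623, 0.0881, 0.0409]
orientation: [2.495, 1.908, 0.001]
force: [-0.2, 0.2, -0.9]
opening: 0.0003
gripper_force: 0.0
```

```bash
python3 -c "
from go import *
rep()"
```

```text
t 11.58 nest [  0.2 -32.8] z 40.9 toolx in nest [0.001 1.   ] tilt 0.001 F nest [-0.3  0.2] Fz -0.9 tq [-0.06  0.03  0.01] open 0.3 gf 0.0 q6 0.33
```

{"api": "play_rows", "payload": {
  "targets": [0,0,0.15,0,0,0,0.3,0,0,0,0.4,0,0,0,0.45,0,0,0,0.45,0]
}}

```text
t: 12.0
tool_pos: [0.5622, 0.0883, 0.0373]
orientation: [2.494, 1.909, 0.0]
force: [-5.0, -1.2, 9.9]
opening: 0.0008
gripper_force: 5.1
```

```bash
python3 -c "
from go import *
rep()"
```

```text
t 12.00 nest [  0.1 -32.6] z 37.3 toolx in nest [0. 1.] tilt 0.000 F nest [-4.5 -2.5] Fz 9.9 tq [-0.26  1.02 -0.04] open 0.8 gf 5.1 q6 0.33
```

```bash
python3 - <<'E'
from go import *
from m import up
ct,cs=cam("top"),cam("scene")
for a,b in (((222,305),(487,139)),((135,453),(640,93))):
    r=[ray(ct,*up(*a,250,165,7)),ray(cs,*up(*b,290,190,6))]
    A=[];B=[]
    for o,d in r:
        d=d/np.linalg.norm(d);P=np.eye(3)-np.outer(d,d);A.append(P);B.append(P@o)
    x=np.linalg.lstsq(np.vstack(A),np.hstack(B),rcond=None)[0]*1000; print(x.round(1),"nest",(RN.T@(x[:2]-T0)).round(1))
to(-100,0,72,165)
E
```

```text
[508.9 124.9  90.7] nest [-60.9 -11.3]
[438.3 165.8  90.8] nest [-139.8    9.8]
to (-100, 0, 72, 165) -> cm [  3.26 -10.01  -3.47] roll deg -75.0
```

{"api": "play_rows", "payload": {
  "targets": [0,0,-3,0,0,0,-6,0,0,0,-9,-7,0,0,-10.5,-14,0,0,-10.5,-21,0,0,-10.5,-28,0,0,-10.5,-35,0,0,-10.5,-35],
  "grip": 6
}}

```text
t: 12.77
tool_pos: [0.562, 0.0884, 0.1412]
orientation: [1.797, 2.577, 0.0]
force: [-0.4, 1.0, 0.7]
opening: 0.0493
gripper_force: 0.0
```

{"api": "play_rows", "payload": {
  "targets": [0,0,0,-7,0,0,0,-14,0,0,0,-21,0,0,0,-28,0,0,0,-35,0,0,0,-40,0,0,0,-40,0,0,0,-40]
}}

```text
t: 13.43
tool_pos: [0.5619, 0.0885, 0.141]
orientation: [-0.826, -3.031, 0.0]
force: [-0.0, 0.3, 0.3]
opening: 0.0603
gripper_force: 0.0
```

```bash
python3 - <<'E'
from go import *
rep(); to(-100,0,140,165)
E
```

```text
t 13.43 nest [ -0.2 -32.6] z 141.0 toolx in nest [-0.964  0.265] tilt 0.000 F nest [-0.1  0.3] Fz 0.3 tq [-0.07 -0.01 -0.04] open 60.3 gf 0.0 q6 -0.97
to (-100, 0, 140, 165) -> cm [10.49  0.5   0.1 ] roll deg -0.3
```

{"api": "play_rows", "payload": {
  "targets": [3.5,0.2,0,0,7,0.4,0,0,10.5,0.55,0,0,10.5,0.55,2,0,10.5,0.55,4,0,10.5,0.55,6,0,10.5,0.55,6.9,0,10.5,0.55,6.9,0]
}}

```text
t: 14.1
tool_pos: [0.472, 0.1455, 0.0697]
orientation: [-0.821, -3.028, 0.003]
force: [-0.1, 0.2, 0.0]
opening: 0.06
gripper_force: 0.0
```

```bash
python3 - <<'E'
from go import *
rep(); to(-100.2,-0.5,72,165)
c=cam('scene');crop(c,280,170,150,110,5,'s5.png')
E
```

```text
t 14.10 nest [-101.9   -0.9] z 69.7 toolx in nest [-0.965  0.262] tilt 0.005 F nest [-0.2  0.2] Fz 0.0 tq [-0.02  0.05 -0.02] open 60.0 gf 0.0 q6 -0.85
to (-100.2, -0.5, 72, 165) -> cm [-0.16  0.09 -0.23] roll deg -0.2
```

View pics/s5.png

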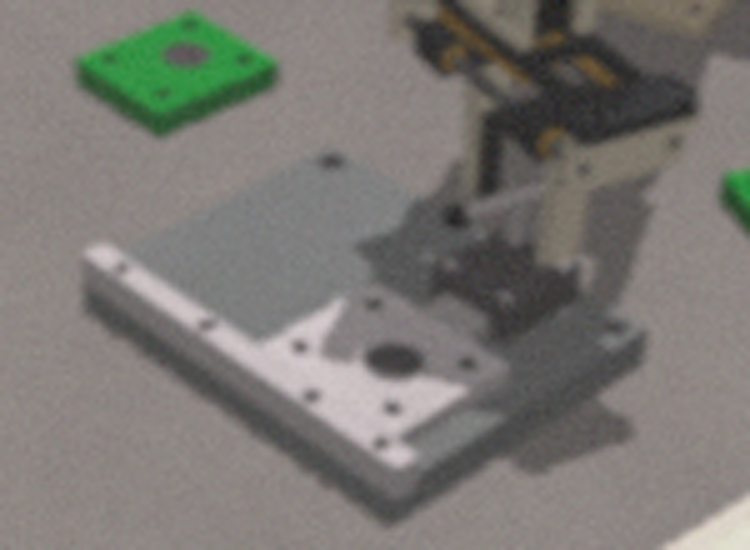

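The plate is flat, its top level with the rail near (330,380), and the fingers straddle the bar near (505,205). I close gently first.

{"api": "play_rows", "payload": {
  "targets": [-0.1,0,0,0,-0.1,0,0,0,-0.1,0,0,0,-0.1,0,0,0,-0.1,0,0,0,-0.1,0,0,0,-0.1,0,0,0,-0.1,0,0,0],
  "grip": 0.5,
  "grip_force": 20
}}

```text
t: 14.82
tool_pos: [0.4749, 0.1454, 0.0722]
orientation: [0.817, 3.034, -0.0]
force: [-0.2, -1.3, -0.2]
opening: 0.0114
gripper_force: 1.6
```

```bash
python3 -c "
from go import *
rep()"
```

```text
t 14.82 nest [-99.1  -0.3] z 72.2 toolx in nest [-0.966  0.259] tilt 0.000 F nest [ 0.1 -1.3] Fz -0.2 tq [-0.45  0.19 -0.02] open 11.4 gf 1.6 q6 -0.85
```

{"api": "play_rows", "payload": {
  "targets": [0,0,0,0,0,0,0,0,0,0,0,0,0,0,0,0,0,0,0,0,0,0,0,0],
  "grip": 0.3,
  "grip_force": 55
}}

```text
t: 15.32
tool_pos: [0.4745, 0.1448, 0.0721]
orientation: [-0.817, -3.033, 0.002]
force: [-2.9, -5.4, 4.3]
opening: 0.009
gripper_force: 55.0
```

```bash
python3 -c "
from go import *
rep()"
```

```text
t 15.32 nest [-99.3  -1. ] z 72.1 toolx in nest [-0.966  0.259] tilt 0.001 F nest [-1.4 -6. ] Fz 4.3 tq [-0.85  0.5   0.06] open 9.0 gf 55.0 q6 -0.85
```

{"api": "play_rows", "payload": {
  "targets": [0,0,0,5,0,0,0,10,0,0,0,15,0,0,0,20,0,0,0,25,0,0,0,30,0,0,0,35,0,0,0,40]
}}

```text
t: 15.98
tool_pos: [0.4739, 0.1443, 0.0721]
orientation: [-1.81, -2.567, 0.005]
force: [-7.9, -7.9, 8.9]
opening: 0.0093
gripper_force: 55.1
```

```bash
python3 -c "
from go import *
rep()"
```

```text
t 15.98 nest [-99.8  -1.6] z 72.1 toolx in nest [-0.57   0.822] tilt 0.003 F nest [-5.6 -9.7] Fz 8.9 tq [-1.34  1.32  0.2 ] open 9.3 gf 55.1 q6 -0.15
```

{"api": "play_rows", "payload": {
  "targets": [0,0,0,4,0,0,0,8,0,0,0,12,0,0,0,16,0,0,0,18,0,0,0,20,0,0,0,20,0,0,0,20]
}}

```text
t: 16.65
tool_pos: [0.4734, 0.1443, 0.0721]
orientation: [-2.224, -2.218, 0.006]
force: [-9.7, -8.3, 10.1]
opening: 0.009
gripper_force: 55.1
```

```bash
python3 -c "
from go import *
rep()"
```

```text
t 16.65 nest [-100.2   -1.8] z 72.1 toolx in nest [-0.258  0.966] tilt 0.004 F nest [ -7.2 -10.5] Fz 10.1 tq [-1.44  1.71  0.08] open 9.0 gf 55.1 q6 0.20
```

{"api": "play_rows", "payload": {
  "targets": [0,0,0,4,0,0,0,8,0,0,0,10,0,0,0,12,0,0,0,12,0,0,0,12]
}}

```text
t: 17.15
tool_pos: [0.4732, 0.1443, 0.0721]
orientation: [-2.443, -1.974, 0.007]
force: [-10.4, -7.7, 9.8]
opening: 0.0087
gripper_force: 55.2
```

```bash
python3 -c "
from go import *
rep()"
```

```text
t 17.15 nest [-100.4   -1.8] z 72.1 toolx in nest [-0.052  0.999] tilt 0.004 F nest [ -8.  -10.1] Fz 9.8 tq [-1.42  1.96  0.16] open 8.7 gf 55.2 q6 0.41
```

{"api": "play_rows", "payload": {
  "targets": [0,0,0,3,0,0,0,6,0,0,0,9,0,0,0,10,0,0,0,10,0,0,0,10]
}}

```text
t: 17.65
tool_pos: [0.473, 0.1443, 0.072]
orientation: [-2.606, -1.753, 0.008]
force: [-11.8, -7.9, 11.2]
opening: 0.0091
gripper_force: 55.2
```

```bash
python3 -c "
from go import *
rep()"
```

```text
t 17.65 nest [-100.7   -1.9] z 72.0 toolx in nest [0.122 0.993] tilt 0.005 F nest [ -9.3 -10.7] Fz 11.2 tq [-1.33  2.15  0.23] open 9.1 gf 55.2 q6 0.58
```

{"api": "play_rows", "payload": {
  "targets": [0,0,0,0,0,0,0,0,0,0,0,0,0,0,0,0,0,0,0,0,0,0,0,0],
  "grip": 5
}}

```text
t: 18.15
tool_pos: [0.4749, 0.1455, 0.0721]
orientation: [-2.607, -1.754, -0.0]
force: [0.2, -0.6, -0.6]
opening: 0.0445
gripper_force: 0.0
```

{"api": "play_rows", "payload": {
  "targets": [0,0,-2,0,0,0,-4,0,0,0,-7,0,0,0,-10,0,-4,0,-12,0,-8,0,-14,0,-12,0,-15,0,-16,0,-15,0]
}}

```text
t: 18.82
tool_pos: [0.4166, -0.0003, 0.2251]
orientation: [2.602, 1.754, 0.006]
force: [1.5, -0.6, 1.4]
opening: 0.0498
gripper_force: 0.0
```

{"api": "play_rows", "payload": {
  "targets": [-4,0,0,0,-8,0,0,0,-10,0,0,0,-10,0,0,0]
}}

```text
t: 19.15
tool_pos: [0.3771, -0.0952, 0.2223]
orientation: [2.609, 1.747, -0.001]
force: [0.8, 0.4, 0.2]
opening: 0.0499
gripper_force: 0.0
```

```bash
python3 -c "
from go import *
rep(); c=cam('scene');a=cv2.resize(c['image'][185:275,290:415,::-1],None,fx=6,fy=6,interpolation=cv2.INTER_CUBIC)
cv2.imwrite('pics/s6.png',a)
c=cam('top');crop(c,240,160,115,95,6,'t6.png')"
```

```text
t 19.15 nest [-130.8 -258.1] z 222.3 toolx in nest [0.126 0.992] tilt 0.002 F nest [0.7 0.6] Fz 0.2 tq [-0.07  0.07 -0.01] open 49.9 gf 0.0 q6 0.01
```

View pics/s6.png

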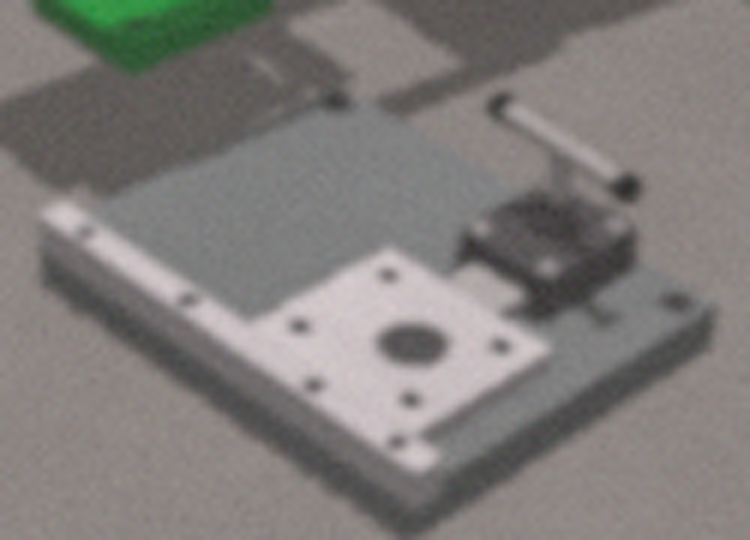

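The plate sits flat and flush with the rail, the jaw is against it, and the bar's ends are at (501,105) and (628,187). I measure the handle angle.

```bash
python3 - <<'E'
from go import *
from m import up
c=cam("scene")
a,b=[RN.T@(onz(c,*up(*p,290,185,6),.091)[:2]*1000-T0) for p in((501,105),(628,187))]
d=a-b; print(a,b,np.linalg.norm(d),"joint",-np.arctan2(d[1],d[0]))
E
```

```text
[-103.65332336  -41.54723717] [-96.86596481  39.82192073] 81.6517488695633 joint 1.654018054288029
```

```bash
python3 -c "
from plant import workorder
print(workorder.close_job())"
```

```text
the job is handed in; nothing more can be done
None
```

I handed the job in after about 19 s of robot time, but the hand-in gave no verdict: the plate lies flat in the pocket against the rail, and the clamp is turned to about 1.65 rad (roughly 40 N at the jaw by the given spring rate, not measured), the handle is let go, and I touched nothing else on the bench.

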